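Wedge a tilting marver plate tight

TASK

The small steel plate on the grey stand sags at its front edge. Lay the wooden wedge flat on the bench with its thin end under the middle of that front edge, square to it, and push it in until the plate is level on its back rest and the wedge is jammed tight with a firm but not brutal push; let go and leave it jammed. Do not touch the plate or stand with the gripper, and leave the other things where they are.

Things in the scene. Friction and masses are not known exactly. Their poses are not given: they have to be found in the camera images.
- stand: Fixed grey stand of the tilting plate, two low cheeks (120 mm long, up to 34 mm above the origin, at y = +-90 to +-102 mm). Origin midway between them, 10 mm in front of the plate's hinge axis; x points from the plate's front edge to its back (the way to push the wedge), y along the edge, z up. Its feet are set differently each time: the origin lies up to 3 mm above or below the bench top (z = 0).
- marver_plate: Dark steel plate 140 mm (x) by 170 mm (y), 12 mm thick, hinged between the cheeks along y. Origin on the hinge axis, mid-thickness, 19 mm above the stand's origin; x to the back, z up. Its front sags 4 mm (0.05 rad) by its weight (1 N lifts it); when level its back meets a firm rest, and from there the wedging force rises steeply, within a few mm of travel.
- front_edge (a point): Middle of the plate's lower front edge, 80 mm in front of the hinge axis. The gap beneath it to the bench is 6 to 12 mm as it sags and 10 to 16 mm when level, according to the stand's feet. The wedge goes under here.
- wedge: Loose wooden wedge, 136 mm long, 32 mm wide, 90 g. Origin in the middle of its underside, x towards its thin end, z up. Ramp 3 mm high at the thin end, rising 1 in 6 over 100 mm to 19.7 mm; then a heel 36 mm long, 30 mm high. Friction keeps it jammed. A push along it of about 16 N jams it well (it then bears on the plate with 5 to 9 N); under 8 N leaves it loose, over 28 N harms the pivots.
- wedge_heel (a point): Centre of the wedge's heel, the place to grasp (32 mm across the wedge, 36 mm along it, 30 mm high), 15 mm above the underside; same axes as the wedge. The heel's flat back face lies 18 mm behind this point: the place to push it home with closed fingers (a wedge still held stiffly in the gripper binds between fingers and bench, so the force then felt is not the jam).
- wedge_tip (a point): Middle of the wedge's thin end, at its underside, 118 mm ahead of the heel's centre.
- jar: Small lidded jar, 45 mm across, 51 mm high, a bystander; origin in the middle of its underside.
- paddle: Wood-handled paddle 174 mm long, a bystander; origin in the middle of its underside.

How it is judged:
By the outcome, as a careful person would: the job done as asked, in the order asked, and still so for the second after the job is handed in, with the robot touching nothing.
It also fails if it takes over 67 s, if anything falls off the work surface, if the arm or the gripper's body presses on something with over 40 N, if the wrist force passes 120 N, or if a joint passes its speed limit or range.

ROBOT

A 6-joint arm with a two-finger parallel gripper is mounted at the origin on a cart in front of the work surface, level with it; the furniture and walls round the work are solid. World frame = base frame: x ahead of the robot, y to its left, z up, the work surface at z = 0. Lengths are in m, angles in rad, forces in N, time in s.
With the tool pointing down it reaches from about 0.275 to 0.775 m from the base axis. Payload 14.6 kg.
Tool frame: the origin (TCP) lies at the very end of the fingers, on their centre line; the grasp point (between the pads) lies 19 mm behind it (bot.grasp_offset is the distance from the TCP to the grasp point, in m); z points along the fingers, y is the line along which they close (so a half turn about z gives the same grasp; the last joint's range is limited). The gripper opens to 85 mm and grips with 20 to 120 N. Pads are 22 mm wide; open, the fingers measure 114 mm over their backs; the gripper's body (76 mm by 85 mm) begins 54 mm behind the grasp point. The pads swing forward as they close: fully open they stand 13 mm farther back than shut.
Start: joints at [1.047, 0.263, -0.048, 1.259, 0, 1.415], TCP at [0.189, 0.49, 0.203] pointing down, gripper open.
Joint ranges: [-2.65, 2.65], [-0.89, 1.7], [-1.18, 1.37], [-2.13, 2.11], [-1.35, 1.29], [-3.14, 3.14]. Speed limits (rad/s): [1.89, 1.89, 2.57, 2.79, 3.14, 3.14].

INTERFACE

Orientations are given as a unit quaternion [w, x, y, z].
In Python, from rig import bot, cams gives the robot as it stands.
- The arm moves only by the shell command python3 -m pendant 'ROWS' [OPENING] [FORCE]. ROWS is JSON, a list that holds one entry, the list of rows, each a list of 6 numbers: the shift along the tool's x, y, z in cm, then the turn, a rotation vector about the tool's x, y, z in degrees. In form: [[[tx, ty, tz, wx, wy, wz], ...]]. A call has exactly 8 rows; each row is the pose to reach, as a shift and turn from the pose commanded when the call began, along the tool's axes at that moment; what a row does not reach only later rows make up. A row lasts 1/10 s, in which the tool goes at most 50 mm and 8.59 degrees, less where a joint would pass 70% of its speed; a pose out of reach is approached as far as the arm can. A call with a gripper value outside its range is refused whole. OPENING is the closure, from 0 (fully open) to 1 (shut), set as the call begins (- or left out, the last holds). The fingers move at their own pace and stop on an object; FORCE is the grip in N (left out, the last holds). Time passes only in rows, so rows that repeat a pose let the fingers close, or fill a call up. It gives the time, the measured TCP pose, the force, the opening and the grip force at its end, in the units of the state.
- bot.read_state(): the state, without advancing time (a new reading comes with each control period).
- cams.capture(name): name is "scene" or "top" or "wrist"; returns the picture (384x512x3 uint8, red, green, blue); there is no depth.
- cams.camera_info(name): a dict with "fov_y" (degrees; the focal length in pixels is half the picture's height over the tangent of half this angle, whatever the lens; pixels are square), "cx", "cy" (the principal point, pixels), "rvec" (rotation vector, rad) and "tvec" (3), from world to camera coordinates, as OpenCV has them; the wrist camera has in their place "mount" (4x4, takes a point from camera to tool coordinates, whose origin is the TCP and whose axes are the flange's). Camera axes: x right, y down, z forward; pixel columns grow to the right and rows downward; lengths in m; the calibration is good to about 2 mm. The wrist camera is an equidistant fisheye: a pixel r from the principal point sees the ray r / f radians off the axis. A picture is of the moment at which its call begins: read the wrist's pose just before it. camera_info takes no time and is no camera call.
- bot.job_done(): hands the job in; it is judged then, once.
The state is a dict: "time_s": time; "qpos": joint angles; "joint_vel": joint speeds; "tau": joint torques, N m; "ee_pos": TCP position; "ee_rot": TCP orientation; "ft_force": force on the tool from outside, world axes, zero at the start; "moment": the same for the moment, N m; "grip_width": opening from 0.0 (shut) to 1.0 (fully open); "gripper_force": force on a finger pad.
Only numpy, scipy, OpenCV 4.12 (cv2) and the standard library are available. Lean on these libraries where they do the work, as an engineer would, in place of code of your own. Each camera call takes 0.05 s, during which the arm holds its last target. There are 200 camera calls.

## Working session

There is one attempt and no reset: what is moved stays moved. The work goes in short steps, Python scripts to look and compute and a shell command to move; the robot and the scene stay as the last step left them, time stands still between calls to the robot, and variables do not carry over. Pictures are saved under pics/ and viewed, at most 10 in all, crops included, and the job is handed in when it is done.

```bash
mkdir -p pics; ls; python3 - <<'E'
from rig import bot,cams
import cv2
for n in("scene","top"):
    cv2.imwrite(f"pics/{n}0.png",cv2.resize(cams.capture(n)[:,:,::-1],(800,600),interpolation=cv2.INTER_CUBIC)); print(n,cams.camera_info(n))
print(cams.camera_info("wrist"));s=bot.read_state();print(s)
E
```

```text
pics
scene {'fov_y': 49.752335278666706, 'cx': 257.7585732263731, 'cy': 191.60700957909495, 'rvec': array([ 1.91694203, -1.10926526,  0.63019307]), 'tvec': array([-0.3090822 ,  0.2940011 ,  0.83113665])}
top {'fov_y': 49.03408427500389, 'cx': 252.3623169649379, 'cy': 193.7173150612349, 'rvec': array([ 2.20809254, -2.1664224 ,  0.07990717]), 'tvec': array([-0.08192042,  0.54322544,  0.99383517])}
{'fov_y': 65.70646984690485, 'cx': 256.0092821568635, 'cy': 194.15621271780248, 'mount': array([[-1.76655753e-04, -9.49301684e-01, -3.14366475e-01,
         8.13443811e-02],
       [ 9.99999350e-01,  1.86276124e-04, -1.12444521e-03,
         1.41011406e-04],
       [ 1.12599670e-03, -3.14366470e-01,  9.49301035e-01,
        -1.71495503e-01],
       [ 0.00000000e+00,  0.00000000e+00,  0.00000000e+00,
         1.00000000e+00]])}
{'time_s': 0.1, 'qpos': array([ 1.04671979e+00,  2.63470699e-01, -4.88647797e-02,  1.25940764e+00,
       -2.57969214e-06,  1.41551544e+00]), 'joint_vel': array([ 0.00105938, -0.0001125 ,  0.00346931, -0.00030316, -0.00056863,
       -0.0005839 ]), 'tau': array([ 5.22785238e-03, -6.38577247e+01,  3.85063934e+01,  9.93909664e-03,
       -2.39441243e-05,  2.68985167e-05]), 'ee_pos': array([0.18911638, 0.48946219, 0.20307867]), 'ee_rot': array([-1.56512027e-04,  1.83354578e-01,  9.83046731e-01, -4.46777067e-04]), 'ft_force': array([-0.15382846,  0.00765887,  0.15417607]), 'moment': array([ 0.02051383,  0.01960884, -0.00018954]), 'gripper_force': 0.0, 'grip_width': 1.001668447240362}
```

View pics/top0.png

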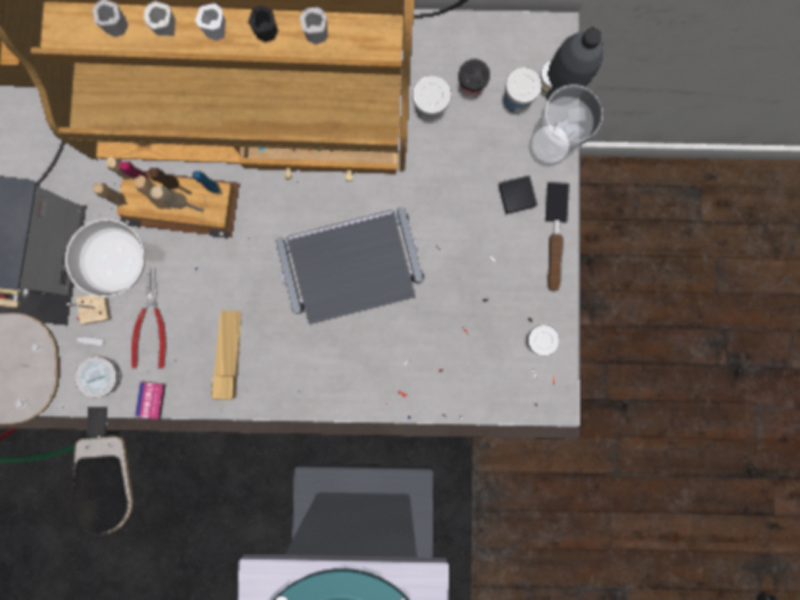

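View pics/scene0.png

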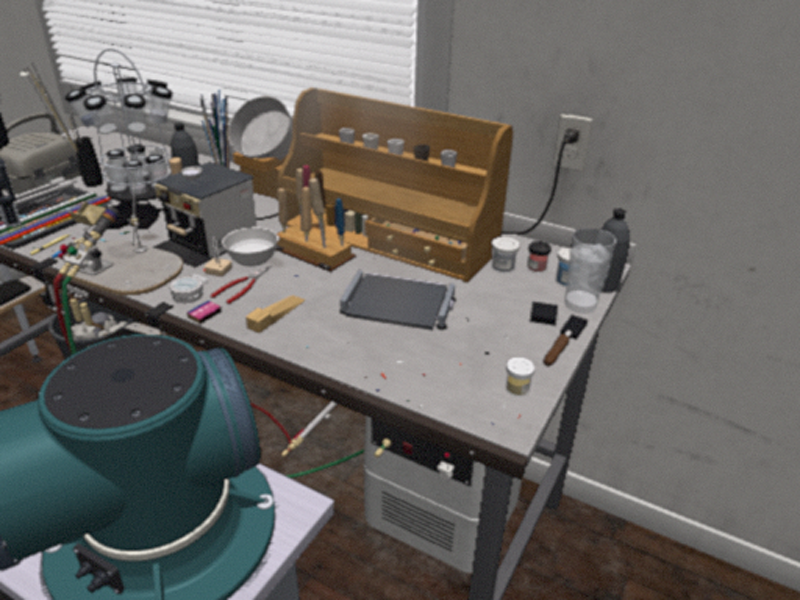

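The top view (800x600 scale) shows the wedge with its heel near (223,385) and thin end near (231,312). The plate's front edge runs from (310,322) to (414,297). The jar is at (543,340) and the paddle at (556,240). I'll enlarge the area around the wedge and plate.

```bash
cat > h.py <<'E'
import numpy as np,cv2
from scipy.spatial.transform import Rotation as R
from rig import bot,cams
def ray(n,u,v,z):
    i=cams.camera_info(n);f=192/np.tan(np.radians(i["fov_y"]/2))
    M=cv2.Rodrigues(i["rvec"])[0];c=-M.T@i["tvec"]
    d=M.T@np.array([(u-i["cx"])/f,(v-i["cy"])/f,1]);return c+d*(z-c[2])/d[2]
def wray(s,u,v,z):
    i=cams.camera_info("wrist");f=192/np.tan(np.radians(i["fov_y"]/2))
    x,y=u-i["cx"],v-i["cy"];r=np.hypot(x,y);t=r/f
    d=np.array([np.sin(t)*x/r,np.sin(t)*y/r,np.cos(t)])
    w,a,b,c=s["ee_rot"];T=R.from_quat([a,b,c,w]).as_matrix();m=i["mount"]
    o=s["ee_pos"]+T@m[:3,3];d=T@m[:3,:3]@d;return o+d*(z-o[2])/d[2]
E
python3 - <<'E'
from h import *
im=cv2.imread("pics/top0.png")
im=cams.capture("top")[:,:,::-1]
c=im[125:265,125:285]  # x5 -> 800x700 
cv2.imwrite("pics/topc.png",cv2.resize(c[:120],(800,600),interpolation=cv2.INTER_CUBIC))
k=.64
for nm,u,v,z in [("heelBL",212,398,.03),("heelBR",235,398,.03),("tipL",221,312,.003),("tipR",241,312,.003),("plFL",310,322,.02),("plFR",414,297,.02),("chkFL",297,312,.034),("chkFR",419,280,.034),("chkBL",281,240,.034),("chkBR",403,210,.034)]:
    print(nm,ray("top",u*k,v*k,z).round(3))
E
```

```text
heelBL [0.395 0.2   0.03 ]
heelBR [0.395 0.166 0.03 ]
tipL [0.526 0.199 0.003]
tipR [0.527 0.168 0.003]
plFL [0.512 0.057 0.02 ]
plFR [ 0.554 -0.102  0.02 ]
chkFL [0.527 0.076 0.034]
chkFR [ 0.579 -0.108  0.034]
chkBL [0.636 0.103 0.034]
chkBR [ 0.686 -0.082  0.034]
```

View pics/topc.png

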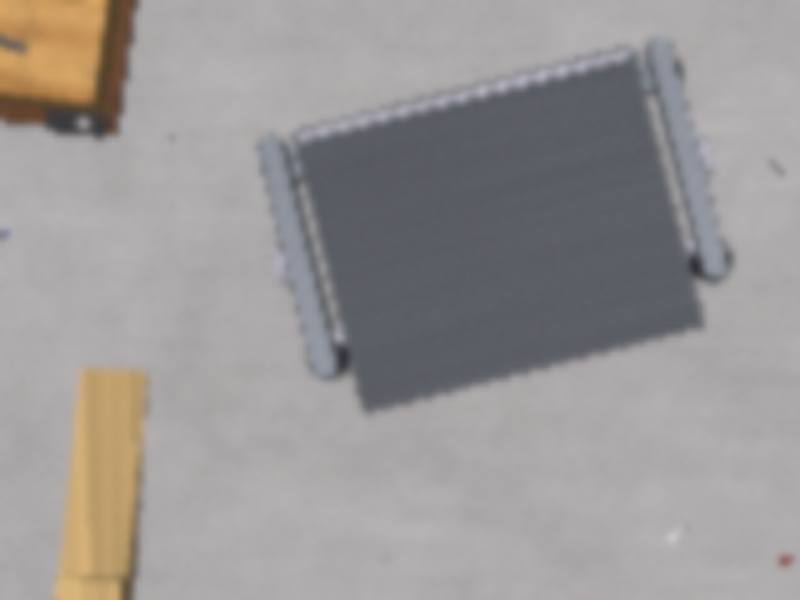

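The enlarged view puts the plate's front corners at crop (367,411) and (703,325), and the wedge tip at (82–147,370). That gives an edge middle near (0.533,-0.022) with x yaw about 0.255, and a wedge heel near (0.41,0.183) with yaw about 0. The sizes agree to within about 5 mm. Next I'll hover over the wedge.

```bash
cat >> h.py <<'E'
def go(x,y,z,yaw):
    "shift cm and turn deg from the present measured pose; yaw = wedge direction, tool x opposite"
    s=bot.read_state();w,a,b,c=s["ee_rot"];T=R.from_quat([a,b,c,w])
    cy,sy=np.cos(yaw),np.sin(yaw);G=R.from_matrix(np.array([[-cy,-sy,0],[-sy,cy,0],[0,0,-1]]).T.T if 0 else np.column_stack([[-cy,-sy,0],[-sy,cy,0],[0,0,-1]]))
    d=T.inv().apply(np.array([x,y,z])-s["ee_pos"])*100
    print("t",round(s["time_s"],2),"pos",s["ee_pos"].round(4),"shift",d.round(2),"turn",np.degrees((T.inv()*G).as_rotvec()).round(2))
def rot(s):
    w,a,b,c=s["ee_rot"];return R.from_quat([a,b,c,w]).as_matrix()
E
python3 -c "
from h import *
go(.41,.183,.13,0)"
```

```text
t 0.15 pos [0.1891 0.4895 0.2031] shift [-31.65 -20.62   7.33] turn [-4.000e-02 -2.000e-02 -2.113e+01]
```

```bash
python3 -m pendant '[[[-4,-2.6,0.5,0,0,-3],[-8,-5.2,1,0,0,-6],[-12,-7.8,2,0,0,-9],[-16,-10.4,3,0,0,-12],[-20,-13,4,0,0,-15],[-24,-15.6,5,0,0,-18],[-28,-18.2,6,0,0,-20],[-31.65,-20.6,7.3,0,0,-21.1]]]' 0
python3 -m pendant '[[[0,0,0,0,0,0],[0,0,0,0,0,0],[0,0,0,0,0,0],[0,0,0,0,0,0],[0,0,0,0,0,0],[0,0,0,0,0,0],[0,0,0,0,0,0],[0,0,0,0,0,0]]]'
python3 - <<'E'
from h import *
go(.41,.183,.13,0)
cv2.imwrite("pics/w1.png",cv2.resize(cams.capture("wrist")[:,:,::-1],(800,600),interpolation=cv2.INTER_CUBIC))
E
```

```text
time_s: 0.95
ee_pos: [0.4113, 0.1815, 0.1303]
ee_rot: [0.0, -0.0, 1.0, 0.0]
ft_force: [0.4, -0.4, -0.5]
grip_width: 1.001
gripper_force: 0.0
time_s: 1.75
ee_pos: [0.4102, 0.1836, 0.1305]
ee_rot: [0.0, 0.0, 1.0, -0.0]
ft_force: [0.2, 0.8, -0.3]
grip_width: 0.999
gripper_force: 0.0
t 1.75 pos [0.4102 0.1836 0.1305] shift [ 0.02 -0.06  0.05] turn [-0.    0.01 -0.01]
```

View pics/w1.png

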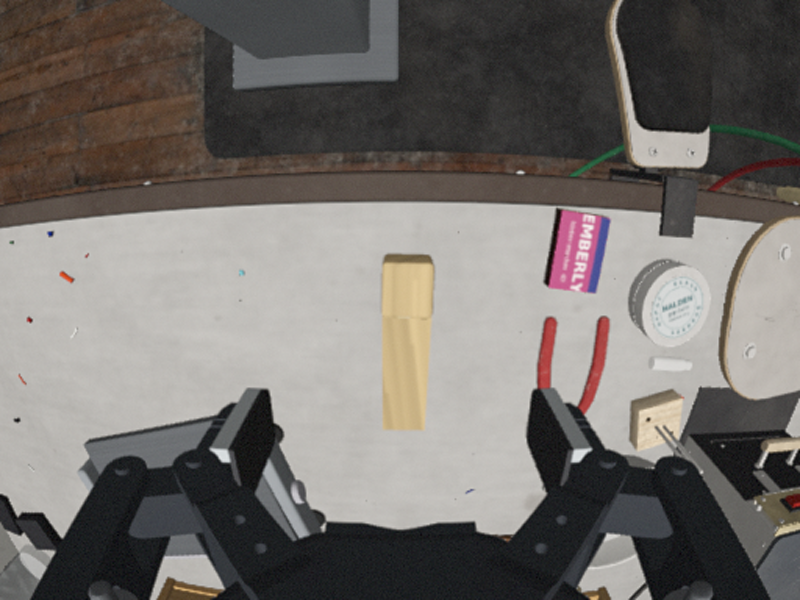

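The wrist view shows the heel top at x 383–433, y 256–318. The thin end is at y 430, x 383–426.

```bash
python3 - <<'E'
from h import *
s=bot.read_state();k=.64
for nm,u,v,z in [("bL",383,257,.03),("bR",433,257,.03),("fL",383,318,.03),("fR",433,318,.03),("tL",383,430,.003),("tR",425,430,.003)]:
    print(nm,wray(s,u*k,v*k,z).round(4))
go(.41,.183,.13,0)
E
```

```text
bL [0.3896 0.1734 0.03  ]
bR [0.3896 0.2034 0.03  ]
fL [0.4285 0.173  0.03  ]
fR [0.4285 0.2042 0.03  ]
tL [0.53   0.1705 0.003 ]
tR [0.5301 0.2027 0.003 ]
t 1.8 pos [0.4102 0.1836 0.1305] shift [ 0.02 -0.06  0.05] turn [-0.    0.   -0.02]
```

```bash
python3 -m pendant '[[[0,0.3,3,0,0,0.9],[0,0.35,6,0,0,0.9],[0,0.35,8.5,0,0,0.9],[0,0.35,10.5,0,0,0.9],[0,0.35,11.6,0,0,0.9],[0,0.35,12.3,0,0,0.9],[0,0.35,12.6,0,0,0.9],[0,0.35,12.6,0,0,0.9]]]' 0
python3 -m pendant '[[[0,0,0,0,0,0],[0,0,0,0,0,0],[0,0,0,0,0,0],[0,0,0,0,0,0],[0,0,0,0,0,0],[0,0,0,0,0,0],[0,0,0,0,0,0],[0,0,0,0,0,0]]]' 1 30
python3 -m pendant '[[[0,0,-0.5,0,0,0],[0,0,-1.5,0,0,0],[0,0,-2.5,0,0,0],[0,0,-3.5,0,0,0],[0,0,-4,0,0,0],[0,0,-4,0,0,0],[0,0,-4,0,0,0],[0,0,-4,0,0,0]]]'
python3 - <<'E'
from h import *
# place: tip 20 mm in front of the edge; heel centre 138 mm before the edge
yaw=.255;e=np.array([.533,-.022]);p=e-.138*np.array([np.cos(yaw),np.sin(yaw)])
print(p);go(p[0],p[1],.044,yaw)
E
```

```text
time_s: 2.6
ee_pos: [0.4103, 0.187, 0.0046]
ee_rot: [0.0, 0.008, 1.0, -0.0]
ft_force: [-0.7, -0.5, 1.0]
grip_width: 1.001
gripper_force: 0.0
time_s: 3.4
ee_pos: [0.4102, 0.187, 0.0045]
ee_rot: [-0.0, 0.008, 1.0, -0.0]
ft_force: [0.5, 0.3, 0.3]
grip_width: -0.001
gripper_force: 0.0
time_s: 4.2
ee_pos: [0.41, 0.1869, 0.0442]
ee_rot: [-0.0, 0.008, 1.0, -0.0]
ft_force: [-0.2, 0.6, 0.3]
grip_width: 0.002
gripper_force: 0.0
[ 0.39946247 -0.05680987]
t 4.2 pos [0.41   0.1869 0.0442] shift [ 6.500e-01 -2.438e+01  2.000e-02] turn [ -0.    -0.04 -15.54]
```

The gripper shut on nothing, so I'll look.

```bash
python3 - <<'E'
from h import *
a=cams.capture("wrist")[:,:,::-1];b=cams.capture("scene")[:,:,::-1]
b=cv2.resize(b[150:260,100:300],(512,282),interpolation=cv2.INTER_CUBIC)
cv2.imwrite("pics/w2.png",cv2.resize(np.vstack([a,b]),(461,600)))
E
```

```text
(no output)
```

View pics/w2.png

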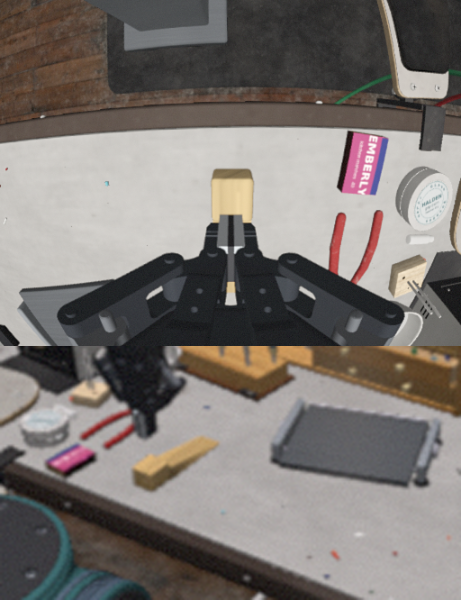

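```bash
python3 - <<'E'
from h import *
s=bot.read_state();print(s["ee_pos"])
def proj(n,p):
    i=cams.camera_info(n);f=192/np.tan(np.radians(i["fov_y"]/2));M=cv2.Rodrigues(i["rvec"])[0]
    q=M@p+i["tvec"];return q[:2]/q[2]*f+[i["cx"],i["cy"]]
k=512/461
print("TCP in scene px",proj("scene",s["ee_pos"]))
for nm,u,v,z in [("bL",212,170,.03),("bR",252,170,.03),("fingers",230,215,.044)]: print(nm,wray(s,u*k,v*k,z).round(4))
# scene crop: (x*512/461/2.56+100, ...)
for nm,x,y,z in [("heel topback L",135,462,.03),("heel front top",190,452,.03),("tip",217,440,.003)]:
    u=x*k/2.56+100;v=(y*k-384)/2.56+150;print(nm,(u,v),ray("scene",u,v,z).round(4))
x,y=148,437;print("gripper tip px",x*k/2.56+100,(y*k-384)/2.56+150)
E
```

```text
[0.40998251 0.1868898  0.04415002]
TCP in scene px [162.96331047 196.35766616]
bL [0.3862 0.1739 0.03  ]
bR [0.3867 0.203  0.03  ]
fingers [0.4158 0.1866 0.044 ]
heel topback L (158.56832971800435, 200.43383947939262) [0.4028 0.1989 0.03  ]
heel front top (182.4295010845987, 196.09544468546636) [0.456  0.1545 0.03  ]
tip (194.14316702819957, 190.8893709327549) [0.5293 0.1685 0.003 ]
gripper tip px 164.20824295010846 189.58785249457702
```

```bash
python3 - <<'E'
from h import *
b=cams.capture("scene")[:,:,::-1][130:230,120:220]
a=cams.capture("wrist")[:,:,::-1][170:370,180:340]
cv2.imwrite("pics/s3.png",np.hstack([cv2.resize(b,(400,400),interpolation=cv2.INTER_CUBIC),cv2.resize(a,(320,400),interpolation=cv2.INTER_CUBIC)]))
E
```

```text
(no output)
```

View pics/s3.png

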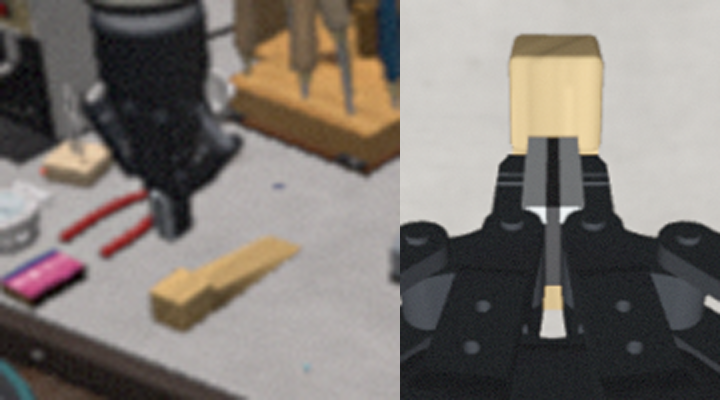

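The scene view shows the closed fingertips at about (163,189). The wedge looks untouched, so the fingertips seem to be higher than the TCP implies. I'll solve for their real height.

```bash
python3 - <<'E'
from h import *
s=bot.read_state()
def proj(n,p):
    i=cams.camera_info(n);f=192/np.tan(np.radians(i["fov_y"]/2));M=cv2.Rodrigues(i["rvec"])[0]
    q=M@p+i["tvec"];return q[:2]/q[2]*f+[i["cx"],i["cy"]]
T=rot(s)
for dz in (0,.01,.02,.03): print(dz,proj("scene",s["ee_pos"]+[0,0,dz]).round(1))
for nm,x,y,z in [("heel BL top",152,292,.03),("BR top",187,308,.03),("FL top",180,268,.03),("tipL",270,236,.003),("tipR",300,247,.003)]:
    print(nm,ray("scene",120+x/4,130+y/4,z).round(4))
for nm,x,y,z in [("BL",510,57,.03),("BR",602,57,.03),("F",555,150,.03)]: print(nm,wray(s,180+(x-400)/2,170+y/2,z).round(4))
print(s["grip_width"],s["qpos"].round(3))
E
```

```text
0 [163.  196.3]
0.01 [162.6 193.4]
0.02 [162.3 190.4]
0.03 [161.9 187.5]
heel BL top [0.392  0.1917 0.03  ]
BR top [0.3893 0.1577 0.03  ]
FL top [0.4262 0.1948 0.03  ]
tipL [0.5274 0.1927 0.003 ]
tipR [0.5267 0.1633 0.003 ]
BL [0.3931 0.1734 0.03  ]
BR [0.3936 0.2039 0.03  ]
F [0.428  0.1878 0.03  ]
0.0017880949763669407 [ 0.246  0.254 -0.531  0.786  0.     0.263]
```

```bash
python3 -m pendant '[[[0,-4,0,0,0,0],[0,-7.5,0,0,0,0],[0,-7.5,1,0,0,0],[0,-7.5,2,0,0,0],[0,-7.5,3,0,0,0],[0,-7.5,3.6,0,0,0],[0,-7.5,3.9,0,0,0],[0,-7.5,4.0,0,0,0]]]'
python3 - <<'E'
from h import *
b=cams.capture("scene")[:,:,::-1][140:220,130:230]
a=cams.capture("wrist")[:,:,::-1][150:350,180:340]
cv2.imwrite("pics/s4.png",np.hstack([cv2.resize(b,(480,384),interpolation=cv2.INTER_CUBIC),cv2.resize(a,(307,384),interpolation=cv2.INTER_CUBIC)]))
E
```

```text
time_s: 5.2
ee_pos: [0.4088, 0.1124, 0.0041]
ee_rot: [-0.0, 0.008, 1.0, -0.0]
ft_force: [-0.1, 0.2, 0.4]
grip_width: -0.001
gripper_force: 0.0
```

View pics/s4.png

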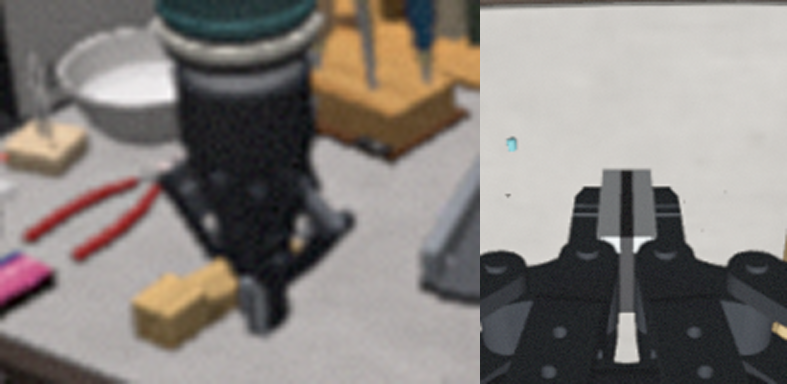

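```bash
python3 - <<'E'
from h import *
s=bot.read_state();print(s["ee_pos"])
for z in (0,.015,.03): print(z,ray("scene",185.2,208.7,z).round(4))
i=cams.camera_info("scene");M=cv2.Rodrigues(i["rvec"])[0];print(-M.T@i["tvec"])
E
python3 -m pendant '[[[0,0,0.2,0,0,0],[0,0,0.4,0,0,0],[0,0,0.6,0,0,0],[0,0,0.8,0,0,0],[0,0,0.8,0,0,0],[0,0,0.8,0,0,0],[0,0,0.8,0,0,0],[0,0,0.8,0,0,0]]]'
```

```text
[0.40902008 0.11222468 0.00447695]
0 [0.4419 0.1362 0.    ]
0.015 [0.4256 0.1223 0.015 ]
0.03 [0.4092 0.1084 0.03  ]
[-0.32612091 -0.51899126  0.70501759]
time_s: 6.1
ee_pos: [0.4091, 0.112, -0.0035]
ee_rot: [0.0, 0.008, 1.0, 0.0]
ft_force: [-0.5, 0.0, -0.1]
grip_width: -0.001
gripper_force: 0.0
```

No contact even at z = -3.5 mm. The scene ray agrees with fingertips about 26 mm above the reported TCP. I'll probe further down, gently.

```bash
python3 -m pendant '[[[0,0,0.3,0,0,0],[0,0,0.6,0,0,0],[0,0,0.9,0,0,0],[0,0,1.2,0,0,0],[0,0,1.3,0,0,0],[0,0,1.4,0,0,0],[0,0,1.4,0,0,0],[0,0,1.4,0,0,0]]]'
python3 -m pendant '[[[0,0,0.05,0,0,0],[0,0,0.1,0,0,0],[0,0,0.15,0,0,0],[0,0,0.2,0,0,0],[0,0,0.25,0,0,0],[0,0,0.3,0,0,0],[0,0,0.3,0,0,0],[0,0,0.3,0,0,0]]]'
```

```text
time_s: 6.9
ee_pos: [0.409, 0.112, -0.0175]
ee_rot: [0.0, 0.008, 1.0, 0.0]
ft_force: [-0.3, -0.2, 0.4]
grip_width: -0.001
gripper_force: 0.0
time_s: 7.7
ee_pos: [0.409, 0.112, -0.0206]
ee_rot: [-0.0, 0.008, 1.0, -0.0]
ft_force: [0.7, 0.4, -0.3]
grip_width: -0.001
gripper_force: 0.0
```

```bash
python3 -m pendant '[[[0,0,0.05,0,0,0],[0,0,0.1,0,0,0],[0,0,0.15,0,0,0],[0,0,0.2,0,0,0],[0,0,0.25,0,0,0],[0,0,0.3,0,0,0],[0,0,0.3,0,0,0],[0,0,0.3,0,0,0]]]'

```

```text
time_s: 8.5
ee_pos: [0.409, 0.112, -0.0235]
ee_rot: [-0.0, 0.008, 1.0, -0.0]
ft_force: [0.1, -0.5, -0.3]
grip_width: 0.0
gripper_force: 0.0
```

```bash
python3 -m pendant '[[[0,0,0.05,0,0,0],[0,0,0.1,0,0,0],[0,0,0.15,0,0,0],[0,0,0.2,0,0,0],[0,0,0.2,0,0,0],[0,0,0.2,0,0,0],[0,0,0.2,0,0,0],[0,0,0.2,0,0,0]]]'

```

```text
time_s: 9.3
ee_pos: [0.4091, 0.112, -0.0255]
ee_rot: [0.0, 0.008, 1.0, 0.0]
ft_force: [-0.8, -0.1, 0.6]
grip_width: -0.004
gripper_force: 0.0
```

```bash
python3 -m pendant '[[[0,0,0.05,0,0,0],[0,0,0.1,0,0,0],[0,0,0.15,0,0,0],[0,0,0.2,0,0,0],[0,0,0.2,0,0,0],[0,0,0.2,0,0,0],[0,0,0.2,0,0,0],[0,0,0.2,0,0,0]]]'

```

```text
time_s: 10.1
ee_pos: [0.409, 0.112, -0.0275]
ee_rot: [0.0, 0.008, 1.0, 0.0]
ft_force: [-0.1, -0.2, 0.4]
grip_width: 0.002
gripper_force: 0.0
```

```bash
python3 -m pendant '[[[0,0,0.05,0,0,0],[0,0,0.1,0,0,0],[0,0,0.15,0,0,0],[0,0,0.2,0,0,0],[0,0,0.25,0,0,0],[0,0,0.25,0,0,0],[0,0,0.25,0,0,0],[0,0,0.25,0,0,0]]]'

```

```text
time_s: 10.9
ee_pos: [0.4092, 0.112, -0.0281]
ee_rot: [0.001, 0.008, 1.0, -0.0]
ft_force: [-16.8, -2.1, 63.8]
grip_width: 0.001
gripper_force: 32.2
```

The fingertips touch the bench at a reported z of -0.028, so they end 28 mm short of the reported TCP. I'll allow for that, back off now and go to the heel.

```bash
python3 -m pendant '[[[0,0,-1.5,0,0,0],[0,0,-4,0,0,0],[0,1,-6.5,0,0,0],[0,4,-6.5,0,0,0],[-0.15,7,-6.5,0,0,0],[-0.2,7.6,-6.5,0,0,0],[-0.2,7.6,-6.5,0,0,0],[-0.2,7.6,-6.5,0,0,0]]]' 0.2
python3 -m pendant '[[[0,0,1,0,0,0],[0,0,2.5,0,0,0],[0,0,4,0,0,0],[0,0,5,0,0,0],[0,0,5.6,0,0,0],[0,0,5.9,0,0,0],[0,0,6.0,0,0,0],[0,0,6.0,0,0,0]]]'
python3 -m pendant '[[[0,0,0,0,0,0],[0,0,0,0,0,0],[0,0,0,0,0,0],[0,0,0,0,0,0],[0,0,0,0,0,0],[0,0,0,0,0,0],[0,0,0,0,0,0],[0,0,0,0,0,0]]]' 1 30
```

```text
time_s: 11.7
ee_pos: [0.412, 0.1873, 0.0348]
ee_rot: [-0.0, 0.008, 1.0, -0.0]
ft_force: [0.9, 0.3, 0.3]
grip_width: 0.802
gripper_force: 0.0
time_s: 12.5
ee_pos: [0.4124, 0.1879, -0.0248]
ee_rot: [0.0, 0.008, 1.0, 0.0]
ft_force: [0.3, 1.1, 0.4]
grip_width: 0.797
gripper_force: 0.0
time_s: 13.3
ee_pos: [0.4124, 0.188, -0.0247]
ee_rot: [0.0, 0.008, 1.0, 0.0]
ft_force: [-0.7, -0.2, 5.1]
grip_width: 0.371
gripper_force: 30.2
```

Gripped: the opening of 0.371 is 31.5 mm. I'll lift and carry it.

```bash
python3 -m pendant '[[[0,0,-0.5,0,0,0],[0,0,-1.5,0,0,0],[0,0,-2.5,0,0,0],[0,0,-3,0,0,0],[0,0,-3,0,0,0],[0,0,-3,0,0,0],[0,0,-3,0,0,0],[0,0,-3,0,0,0]]]'
python3 - <<'E'
from h import *
yaw=.255;e=np.array([.535,-.017]);p=e-.133*np.array([np.cos(yaw),np.sin(yaw)])
print(p);go(p[0],p[1],.005,yaw)
E
```

```text
time_s: 14.1
ee_pos: [0.412, 0.1879, 0.0047]
ee_rot: [-0.0, 0.008, 1.0, -0.0]
ft_force: [0.2, -0.8, -1.8]
grip_width: 0.37
gripper_force: 29.9
[ 0.40630078 -0.05054864]
t 14.1 pos [0.412  0.1879 0.0047] shift [  0.18 -23.85  -0.03] turn [-1.000e-02 -4.000e-02 -1.554e+01]
```

```bash
python3 -m pendant '[[[4,-1,0,0,0,0],[5.5,-4.5,0,0,0,-3],[5.5,-8.5,0,0,0,-6],[5.5,-12.5,0,0,0,-9],[5,-16.5,0,0,0,-12],[4.5,-20,0,0,0,-15],[4,-23,0,0,0,-15.5],[3.5,-23.85,0,0,0,-15.5]]]'
python3 -m pendant '[[[0,0,0,0,0,0],[-1,0.3,0,0,0,0],[-2,0.6,0,0,0,0],[-3.2,0.9,0,0,0,0],[-3.2,0.9,0,0,0,0],[-3.2,0.9,0,0,0,0],[-3.2,0.9,0,0,0,0],[-3.2,0.9,0,0,0,0]]]'
python3 -c "
from h import *
go(.4063,-.0505,-.0245,.255)"
```

```text
time_s: 14.9
ee_pos: [0.3737, -0.0524, 0.0049]
ee_rot: [0.0, -0.126, 0.992, -0.0]
ft_force: [0.9, 0.3, -0.2]
grip_width: 0.367
gripper_force: 30.1
time_s: 15.7
ee_pos: [0.4018, -0.0332, 0.005]
ee_rot: [-0.0, -0.127, 0.992, 0.0]
ft_force: [-0.9, 1.0, -0.8]
grip_width: 0.37
gripper_force: 30.2
t 15.7 pos [ 0.4018 -0.0332  0.005 ] shift [-0.   -1.79  2.95] turn [ 0.   -0.01 -0.05]
```

```bash
python3 -m pendant '[[[0,-0.9,0.5,0,0,0],[0,-1.8,1,0,0,0],[0,-1.8,1.6,0,0,0],[0,-1.8,2.2,0,0,0],[0,-1.8,2.6,0,0,0],[0,-1.8,2.8,0,0,0],[0,-1.8,2.93,0,0,0],[0,-1.8,2.93,0,0,0]]]'
python3 -m pendant '[[[0,0,0,0,0,0],[0,0,0,0,0,0],[0,0,0,0,0,0],[0,0,0,0,0,0],[0,0,-1.5,0,0,0],[0,0,-4,0,0,0],[0,0,-7,0,0,0],[0,0,-9,0,0,0]]]' 0.35
python3 -m pendant '[[[0,-5,0,0,0,0],[0,-10,0,0,0,0],[0,-15,0,0,0,0],[0,-20,0,0,0,0],[0,-24,0,0,0,0],[0,-28,0,0,0,0],[0,-30,0,0,0,0],[0,-30,0,0,0,0]]]'
python3 - <<'E'
from h import *
t=cams.capture("top")[:,:,::-1][150:240,180:285]
b=cams.capture("scene")[:,:,::-1][165:250,175:305]
cv2.imwrite("pics/t5.png",np.hstack([cv2.resize(t,(420,360),interpolation=cv2.INTER_CUBIC),cv2.resize(b[:, 10:],(0,0),fx=3,fy=3,interpolation=cv2.INTER_CUBIC).copy() if 0 else cv2.resize(b[:,:94],(376,360),interpolation=cv2.INTER_CUBIC)]))
E
```

```text
time_s: 16.5
ee_pos: [0.4066, -0.0505, -0.0244]
ee_rot: [-0.0, -0.127, 0.992, 0.0]
ft_force: [0.0, 0.7, -0.5]
grip_width: 0.368
gripper_force: 30.2
time_s: 17.3
ee_pos: [0.4069, -0.0507, 0.0674]
ee_rot: [0.001, -0.127, 0.992, -0.0]
ft_force: [-0.4, -0.2, -0.1]
grip_width: 0.653
gripper_force: 0.0
time_s: 18.1
ee_pos: [0.4824, -0.3435, 0.0651]
ee_rot: [0.0, -0.126, 0.992, -0.0]
ft_force: [1.2, -0.7, 0.6]
grip_width: 0.651
gripper_force: 0.0
```

View pics/t5.png

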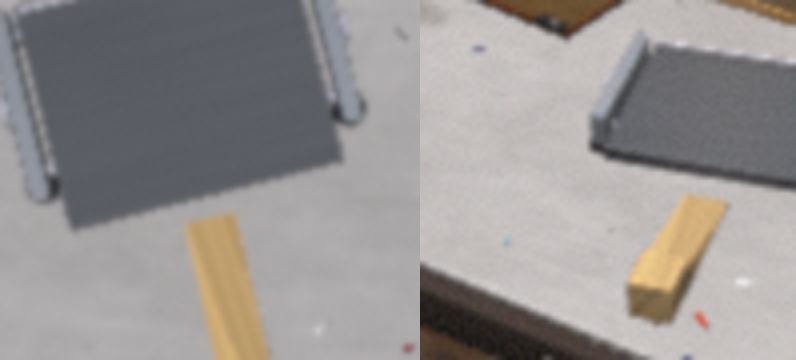

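The top crop shows the thin end at (187,223)–(236,211). The plate's front corners are at (73,230) and (342,159).

```bash
python3 - <<'E'
from h import *
P=lambda x,y,z:ray("top",180+x/4,150+y/4,z)[:2]
for zt in (.018,.021,.024):
    a,b=P(73,230,zt),P(342,159,zt);ey=(a-b)/np.linalg.norm(a-b);ex=np.array([ey[1],-ey[0]])
    m=(a+b)/2;tl,tr=P(187,223,.003),P(236,211,.003);d=(tl+tr)/2-m
    print(zt,"edge len",np.linalg.norm(a-b).round(4),"yaw",np.arctan2(ex[1],ex[0]).round(4),"tip x,y",(d@ex).round(4),(d@ey).round(4),"mid",m.round(4))
    e=tl-tr;print(" tip edge yaw",np.arctan2(-e[0],e[1]).round(4),"w",np.linalg.norm(e).round(4))
    for x,y,s in ((217,350,tl),(267,350,tr)):
        for _ in range(3):
            q=P(x,y,.003+_*0);L=np.linalg.norm(q-s)
        q=P(x,y,.003+L/6);v=s-q;print(" side yaw",np.arctan2(v[1],v[0]).round(4))
E
```

```text
0.018 edge len 0.1672 yaw 0.2778 tip x,y -0.0129 0.0017 mid [ 0.532  -0.0226]
 tip edge yaw 0.2596 w 0.0307
 side yaw 0.2624
 side yaw 0.243
0.021 edge len 0.1667 yaw 0.2778 tip x,y -0.0127 0.0018 mid [ 0.5319 -0.0228]
 tip edge yaw 0.2596 w 0.0307
 side yaw 0.2624
 side yaw 0.243
0.024 edge len 0.1662 yaw 0.2778 tip x,y -0.0125 0.0019 mid [ 0.5317 -0.0229]
 tip edge yaw 0.2596 w 0.0307
 side yaw 0.2624
 side yaw 0.243
```

```bash
python3 - <<'E'
from h import *
g=np.mean([cv2.cvtColor(cams.capture("top"),cv2.COLOR_RGB2GRAY).astype(float) for _ in range(3)],0)
us=[];vs=[]
for u in list(range(203,223))+list(range(243,262)):
    v0=207.5-(u-198.25)*17.75/67.25; r=np.arange(int(v0)-6,int(v0)+7)
    col=g[r,u]; d=np.diff(col); k=d.argmax(); w=d[max(k-1,0):k+2].clip(0)
    us.append(u);vs.append(r[0]+.5+((np.arange(max(k-1,0),max(k-1,0)+len(w)))*w).sum()/w.sum())
p=np.polyfit(us,vs,1);res=np.array(vs)-np.polyval(p,us);print(p,res.std())
a,b=[ray("top",u,np.polyval(p,u),.021)[:2] for u in (203,262)];e=a-b;print("edge yaw",np.arctan2(-e[0],e[1]))
# cheeks/back bar: wedge sides by colour
im=cams.capture("top").astype(int);m=((im[:,:,0]-im[:,:,2])>40)
m[:200]=0;m[270:]=0;m[:,:215]=0;m[:,265:]=0
ys,xs=np.nonzero(m);print(len(xs),xs.min(),xs.max(),ys.min(),ys.max())
for y in range(206,250,6):
    x=np.nonzero(m[y])[0];print(y,x.min() if len(x) else None,x.max() if len(x) else None)
E
```

```text
[-2.56192661e-01  2.57910783e+02] 0.16550788399686464
edge yaw 0.27057453376871404
764 226 259 203 260
206 226 239
212 227 240
218 229 241
224 230 243
230 232 244
236 233 246
242 234 247
248 236 248
```

The edge fit gives yaw 0.271 against the wedge's 0.255, and the tip sits 1.8 mm to the left. I'll regrasp, correct this, and bring the tip 10 mm under the edge.

```bash
python3 -m pendant '[[[0,5,0,0,0,0],[0,10,0,0,0,0],[0,15,0,0,0,0],[0,20,0,0,0,0],[0,25,0,0,0,0],[0,29,0,0,0,0],[0,30,0,0,0,0],[0,30,0,0,0,0]]]'
python3 -m pendant '[[[0,0,0.5,0,0,0],[0,0,2.5,0,0,0],[0,0,4.5,0,0,0],[0,0,6.5,0,0,0],[0,0,8,0,0,0],[0,0,8.7,0,0,0],[0,0,9,0,0,0],[0,0,9,0,0,0]]]'
python3 -m pendant '[[[0,0,0,0,0,0],[0,0,0,0,0,0],[0,0,0,0,0,0],[0,0,0,0,0,0],[0,0,0,0,0,0],[0,0,0,0,0,0],[0,0,0,0,0,0],[0,0,0,0,0,0]]]' 1 30
python3 -m pendant '[[[0,0,-0.1,0,0,0],[0,-0.37,-0.1,0,0,-0.9],[0,-0.37,-0.1,0,0,-0.9],[-0.6,-0.36,-0.1,0,0,-0.9],[-1.2,-0.35,-0.1,0,0,-0.9],[-1.8,-0.34,-0.1,0,0,-0.9],[-2.3,-0.33,-0.1,0,0,-0.9],[-2.3,-0.33,0,0,0,-0.9]]]'
```

```text
time_s: 19.2
ee_pos: [0.4061, -0.0492, 0.066]
ee_rot: [0.0, -0.128, 0.992, -0.0]
ft_force: [0.1, -0.6, 0.1]
grip_width: 0.652
gripper_force: 0.0
time_s: 20.0
ee_pos: [0.4068, -0.0511, -0.0244]
ee_rot: [-0.0, -0.126, 0.992, 0.0]
ft_force: [-0.2, -0.1, -0.6]
grip_width: 0.653
gripper_force: 0.0
time_s: 20.8
ee_pos: [0.4071, -0.0509, -0.0237]
ee_rot: [0.001, -0.127, 0.992, -0.0]
ft_force: [-1.6, -1.0, 7.5]
grip_width: 0.371
gripper_force: 30.5
time_s: 21.6
ee_pos: [0.4312, -0.0479, -0.0238]
ee_rot: [0.001, -0.135, 0.991, -0.0]
ft_force: [-4.5, 4.4, 39.7]
grip_width: 0.369
gripper_force: 35.1
```

```bash
python3 -m pendant '[[[0,0,-0.1,0,0,0],[0,0,-0.1,0,0,0],[0,0,-0.1,0,0,0],[0,0,-0.1,0,0,0],[0,0,-1.5,0,0,0],[0,0,-3,0,0,0],[0,0,-5,0,0,0],[0,0,-6,0,0,0]]]' 0.35
python3 -m pendant '[[[3,0,0,0,0,0],[5,0,0,0,0,0],[5.5,0,0,0,0,0],[5.5,0,1.5,0,0,0],[5.5,0,3,0,0,0],[5.5,0,4.5,0,0,0],[5.5,0,5.4,0,0,0],[5.5,0,5.4,0,0,0]]]' 1
python3 - <<'E'
from h import *
go(.4,-.05,-.02,.271)
b=cams.capture("scene")[:,:,::-1][165:250,175:305]
a=cams.capture("wrist")[:,:,::-1]
cv2.imwrite("pics/p6.png",np.hstack([cv2.resize(b,(400,262),interpolation=cv2.INTER_CUBIC),cv2.resize(a,(349,262))]))
E
```

```text
time_s: 22.4
ee_pos: [0.4301, -0.0482, 0.0368]
ee_rot: [0.001, -0.135, 0.991, -0.0]
ft_force: [0.1, -0.3, -0.3]
grip_width: 0.646
gripper_force: 0.0
time_s: 23.2
ee_pos: [0.3765, -0.0625, -0.0191]
ee_rot: [-0.001, -0.135, 0.991, 0.0]
ft_force: [0.4, -0.2, 0.0]
grip_width: -0.002
gripper_force: 0.0
t 23.2 pos [ 0.3765 -0.0625 -0.0191] shift [-2.6   0.58  0.08] turn [ 0.06 -0.07 -0.06]
```

View pics/p6.png

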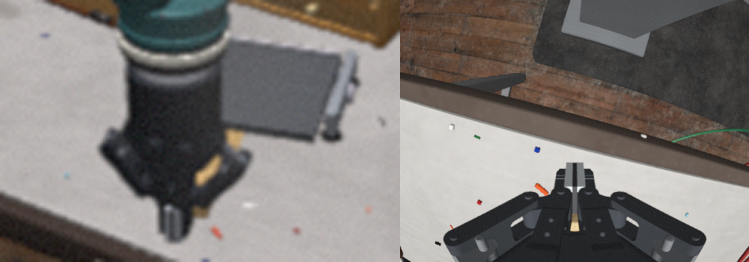

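```bash
python3 -m pendant '[[[-1,0,0,0,0,0],[-2,0,0,0,0,0],[-2.6,0,0,0,0,0],[-3.2,0,0,0,0,0],[-3.8,0,0,0,0,0],[-4.3,0,0,0,0,0],[-4.7,0,0,0,0,0],[-4.7,0,0,0,0,0]]]'
python3 -m pendant '[[[-0.1,0,0,0,0,0],[-0.2,0,0,0,0,0],[-0.3,0,0,0,0,0],[-0.4,0,0,0,0,0],[-0.5,0,0,0,0,0],[-0.6,0,0,0,0,0],[-0.7,0,0,0,0,0],[-0.8,0,0,0,0,0]]]'
```

```text
time_s: 24.1
ee_pos: [0.4225, -0.0501, -0.0183]
ee_rot: [0.0, -0.135, 0.991, -0.0]
ft_force: [-0.6, -1.2, -0.4]
grip_width: 0.001
gripper_force: 0.0
time_s: 24.9
ee_pos: [0.4298, -0.048, -0.0183]
ee_rot: [-0.0, -0.135, 0.991, -0.0]
ft_force: [-0.2, -0.3, -0.4]
grip_width: -0.001
gripper_force: 0.3
```

```bash
for i in 1; do python3 -m pendant '[[[-0.05,0,0,0,0,0],[-0.1,0,0,0,0,0],[-0.15,0,0,0,0,0],[-0.2,0,0,0,0,0],[-0.25,0,0,0,0,0],[-0.3,0,0,0,0,0],[-0.3,0,0,0,0,0],[-0.3,0,0,0,0,0]]]'; done; python3 - <<'E'
from h import *
b=cams.capture("scene")[:,:,::-1][165:245,215:315];t=cams.capture("top")[:,:,::-1][150:230,190:290]
cv2.imwrite("pics/p7.png",np.hstack([cv2.resize(x,(400,320),interpolation=cv2.INTER_CUBIC) for x in(b,t)]))
E
```

```text
time_s: 25.7
ee_pos: [0.4327, -0.0472, -0.0183]
ee_rot: [0.0, -0.135, 0.991, 0.0]
ft_force: [-1.1, -0.4, -0.2]
grip_width: 0.002
gripper_force: 0.4
```

View pics/p7.png

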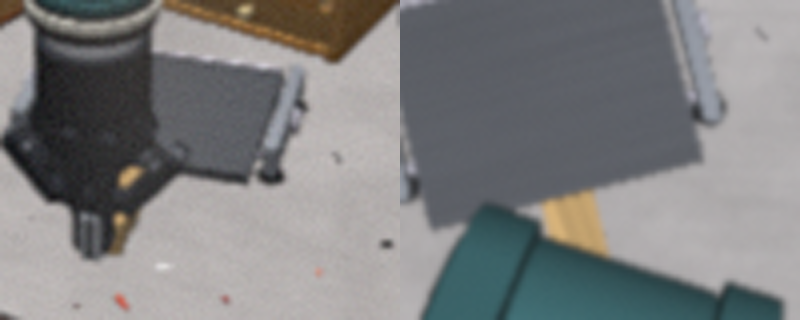

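The wedge is under the edge and centred: its middle is at crop (568,196) and the edge's middle is at about (566,194). I'll keep pushing in small steps and watch the force.

```bash
python3 -m pendant '[[[-0.05,0,0,0,0,0],[-0.1,0,0,0,0,0],[-0.15,0,0,0,0,0],[-0.2,0,0,0,0,0],[-0.25,0,0,0,0,0],[-0.3,0,0,0,0,0],[-0.3,0,0,0,0,0],[-0.3,0,0,0,0,0]]]'|sed -n 1,4p;python3 -m pendant '[[[-0.05,0,0,0,0,0],[-0.1,0,0,0,0,0],[-0.15,0,0,0,0,0],[-0.2,0,0,0,0,0],[-0.25,0,0,0,0,0],[-0.3,0,0,0,0,0],[-0.3,0,0,0,0,0],[-0.3,0,0,0,0,0]]]'|sed -n 1,4p
```

```text
time_s: 26.6
ee_pos: [0.4356, -0.0464, -0.0183]
ee_rot: [0.0, -0.135, 0.991, 0.0]
ft_force: [-2.2, 0.1, 0.8]
time_s: 27.4
ee_pos: [0.4385, -0.0456, -0.0183]
ee_rot: [0.0, -0.135, 0.991, 0.0]
ft_force: [-1.5, -0.8, 2.1]
```

```bash
python3 -m pendant '[[[-0.05,0,0,0,0,0],[-0.1,0,0,0,0,0],[-0.15,0,0,0,0,0],[-0.2,0,0,0,0,0],[-0.25,0,0,0,0,0],[-0.3,0,0,0,0,0],[-0.3,0,0,0,0,0],[-0.3,0,0,0,0,0]]]'|sed -n 1,4p;python3 -m pendant '[[[-0.05,0,0,0,0,0],[-0.1,0,0,0,0,0],[-0.15,0,0,0,0,0],[-0.2,0,0,0,0,0],[-0.2,0,0,0,0,0],[-0.2,0,0,0,0,0],[-0.2,0,0,0,0,0],[-0.2,0,0,0,0,0]]]'|sed -n 1,4p
```

```text
time_s: 28.2
ee_pos: [0.4414, -0.0448, -0.0183]
ee_rot: [0.0, -0.135, 0.991, 0.0]
ft_force: [-0.8, -0.1, 0.6]
time_s: 29.0
ee_pos: [0.4433, -0.0443, -0.0183]
ee_rot: [0.0, -0.135, 0.991, 0.0]
ft_force: [-0.4, -0.4, 0.2]
```

```bash
python3 -m pendant '[[[-0.05,0,0,0,0,0],[-0.1,0,0,0,0,0],[-0.15,0,0,0,0,0],[-0.2,0,0,0,0,0],[-0.2,0,0,0,0,0],[-0.2,0,0,0,0,0],[-0.2,0,0,0,0,0],[-0.2,0,0,0,0,0]]]'|sed -n 1,4p
```

```text
time_s: 29.8
ee_pos: [0.4452, -0.0437, -0.0183]
ee_rot: [0.0, -0.135, 0.991, 0.0]
ft_force: [-1.6, 0.5, 0.1]
```

```bash
python3 -m pendant '[[[-0.05,0,0,0,0,0],[-0.1,0,0,0,0,0],[-0.15,0,0,0,0,0],[-0.2,0,0,0,0,0],[-0.2,0,0,0,0,0],[-0.2,0,0,0,0,0],[-0.2,0,0,0,0,0],[-0.2,0,0,0,0,0]]]'|sed -n 1,4p
```

```text
time_s: 30.6
ee_pos: [0.4471, -0.0432, -0.0183]
ee_rot: [0.0, -0.135, 0.991, 0.0]
ft_force: [-0.6, -0.6, -0.2]
```

```bash
python3 -m pendant '[[[-0.05,0,0,0,0,0],[-0.1,0,0,0,0,0],[-0.15,0,0,0,0,0],[-0.2,0,0,0,0,0],[-0.2,0,0,0,0,0],[-0.2,0,0,0,0,0],[-0.2,0,0,0,0,0],[-0.2,0,0,0,0,0]]]'|sed -n 1,4p
```

```text
time_s: 31.4
ee_pos: [0.4491, -0.0427, -0.0183]
ee_rot: [0.0, -0.135, 0.991, 0.0]
ft_force: [-0.9, -0.4, 0.1]
```

```bash
python3 -m pendant '[[[-0.05,0,0,0,0,0],[-0.1,0,0,0,0,0],[-0.15,0,0,0,0,0],[-0.2,0,0,0,0,0],[-0.2,0,0,0,0,0],[-0.2,0,0,0,0,0],[-0.2,0,0,0,0,0],[-0.2,0,0,0,0,0]]]'|sed -n 1,4p
```

```text
time_s: 32.2
ee_pos: [0.451, -0.0422, -0.0183]
ee_rot: [0.0, -0.135, 0.991, 0.0]
ft_force: [-0.4, -0.1, -0.3]
```

```bash
python3 -m pendant '[[[-0.05,0,0,0,0,0],[-0.1,0,0,0,0,0],[-0.15,0,0,0,0,0],[-0.2,0,0,0,0,0],[-0.2,0,0,0,0,0],[-0.2,0,0,0,0,0],[-0.2,0,0,0,0,0],[-0.2,0,0,0,0,0]]]'|sed -n 1,4p
```

```text
time_s: 33.0
ee_pos: [0.4529, -0.0416, -0.0183]
ee_rot: [0.0, -0.135, 0.991, 0.0]
ft_force: [-1.1, 0.1, 0.3]
```

```bash
python3 -m pendant '[[[-0.05,0,0,0,0,0],[-0.1,0,0,0,0,0],[-0.15,0,0,0,0,0],[-0.2,0,0,0,0,0],[-0.2,0,0,0,0,0],[-0.2,0,0,0,0,0],[-0.2,0,0,0,0,0],[-0.2,0,0,0,0,0]]]'|sed -n 1,4p
```

```text
time_s: 33.8
ee_pos: [0.4536, -0.0412, -0.0184]
ee_rot: [-0.001, -0.134, 0.991, -0.0]
ft_force: [-7.3, -3.5, 5.8]
```

```bash
python3 -m pendant '[[[-0.05,0,0,0,0,0],[-0.1,0,0,0,0,0],[-0.15,0,0,0,0,0],[-0.2,0,0,0,0,0],[-0.2,0,0,0,0,0],[-0.2,0,0,0,0,0],[-0.2,0,0,0,0,0],[-0.2,0,0,0,0,0]]]'|sed -n 1,4p
```

```text
time_s: 34.6
ee_pos: [0.454, -0.0408, -0.0187]
ee_rot: [-0.002, -0.134, 0.991, -0.0]
ft_force: [-15.7, -5.6, 10.4]
```

The push along the wedge is about 16.6 N, so it's jammed. I'll back straight off, then raise.

```bash
python3 -m pendant '[[[0.2,0,0,0,0,0],[0.5,0,0,0,0,0],[1.5,0,0,0,0,0],[3,0,0,0,0,0],[5,0,0,0,0,0],[6,0,-2,0,0,0],[6,0,-5,0,0,0],[6,0,-9,0,0,0]]]'
python3 -m pendant '[[[0,-5,0,0,0,0],[0,-10,0,0,0,0],[0,-15,0,0,0,0],[0,-20,0,0,0,0],[0,-24,0,0,0,0],[0,-28,0,0,0,0],[0,-30,0,0,0,0],[0,-30,0,0,0,0]]]'|head -2
python3 - <<'E'
from h import *
im=cams.capture("top").astype(int);m=((im[:,:,0]-im[:,:,2])>40)
m[:180]=0;m[270:]=0;m[:,:205]=0;m[:,265:]=0
c=[]
for y in range(196,240,4):
    x=np.nonzero(m[y])[0]
    print(y,(x.min(),x.max()) if len(x) else None)
g=cv2.cvtColor(im.astype(np.uint8),cv2.COLOR_RGB2GRAY).astype(float)
us=[];vs=[]
for u in list(range(203,220))+list(range(247,262)):
    v0=207.5-(u-198.25)*17.75/67.25;r=np.arange(int(v0)-6,int(v0)+7);d=np.diff(g[r,u]);k=d.argmax();us.append(u);vs.append(r[0]+.5+k)
print(np.polyfit(us,vs,1),"before [-0.2562,257.91]")
print(bot.read_state()["ft_force"])
E
```

```text
time_s: 35.4
ee_pos: [0.3972, -0.0564, 0.072]
ee_rot: [-0.001, -0.134, 0.991, 0.001]
ft_force: [1.8, -0.7, 0.0]
grip_width: 0.001
gripper_force: 0.0
time_s: 36.2
ee_pos: [0.4789, -0.3483, 0.0712]
196 None
200 (np.int64(226), np.int64(238))
204 (np.int64(226), np.int64(239))
208 (np.int64(227), np.int64(240))
212 (np.int64(228), np.int64(241))
216 (np.int64(229), np.int64(242))
220 (np.int64(230), np.int64(243))
224 (np.int64(231), np.int64(244))
228 None
232 None
236 None
[-2.54249652e-01  2.57490146e+02] before [-0.2562,257.91]
[-1.00121425  1.08765577 -0.2537353 ]
```

```bash
python3 -c "
from rig import bot
print(bot.job_done())"
```

```text
the job is handed in; nothing more can be done
None
```

I pushed the wedge in under the middle of the plate's front edge and jammed it with a final push of about 16.6 N, then released it and handed in the job. In the last top view it looks square and centred. I didn't measure the plate's level directly: I took it from the push force rising sharply at the end.

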